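Stand up a slide case and draw its cassette

TASK

The slide transport case is lying on its back on the bench: stand it upright on its foot with the cassette still clicked in, and let go of it so that it stands by itself. Then pinch the two side catches of the cassette together, lift the cassette straight up and right out of the case, and finish while still holding it upright in the air by its squeezed catches, its underside well clear (at least 3 cm) above the mouth of the case, which stays standing on the bench. The slides sit loose in the cassette, so do not draw it out while the case is lying or leaning, and do not disturb the bottles and the beaker beside the work.

Things in the scene. Friction and masses are not known exactly. Their poses are not given: they have to be found in the camera images.
- slide_case: Grey flat box, open at one end (mouth), weighted foot plate at the other: 84 mm foot to mouth, 59 wide, 34 deep, clear front window. Loose, 0.6 kg with cassette; starts lying on its back. Grip its side walls across the width. Origin: middle of the back face, 42 mm from foot underside and from mouth. x: foot to mouth (level at start, up when it stands), y: width, z: back to front (up at start).
- case_mouth (a point): Centre of the case's mouth, in the plane of its rim; 84 mm above the bench when the case stands. Same axes as the case.
- case_foot (a point): Centre of the underside of the case's foot, on the bench when it stands. The foot is 10 mm thick, 59 wide, 50 deep: flush with the back, 16 mm proud in front. Centre of mass about 25 mm above it and 21 mm from the back, so tipped up by more than some 55 degrees about the foot's back edge the case goes on to stand by itself. Same axes as the case.
- cassette: White cassette with five glass slides (part of it), about 0.13 kg, seated in the case with 1.5 mm of play, held only by its catches; 48 mm wide and 24 deep at its base. The slides stand 5 mm and its two catch tabs 30 mm out of the mouth. Origin: middle of its underside, on the case's inner floor, 10 mm above the foot underside. Same axes as the case: x up through it, y across the catches.
- catch_grip (a point): Point midway between the two ribbed finger tabs, 16 mm beyond the mouth, 90 mm above the cassette's underside. The tabs stand at its +y and -y: 19 mm wide along z, reaching from 1 to 30 mm beyond the mouth, 54 to 57 mm over their outer faces at rest, about 38 mm when squeezed home. The case's rim below them is 59 mm wide: fingertips coming down must stop above it. Same axes as the cassette.
- catch_left (a joint): Spring catch on the cassette's +y side, rad: 0 = sprung out, hook caught in a window of the case's side wall (locked); about 0.095 = squeezed fully in; hook clear of the wall from about 0.065. A full squeeze takes about 6 N at the tab; it springs back when let go.
- catch_right (a joint): The same catch on the -y side, mirrored.
- reagent: Clear dropper bottle with a red cap, 36 mm across, 84 mm tall, standing to the right of the work; leave alone. Origin at its underside.
- small_beaker: Clear beaker, 44 mm across, 58 mm tall, standing to the left of the work; leave alone. Origin at its underside.
- vial: Small white-capped sample bottle, 25 mm across, 48 mm tall, standing to the right, nearer the robot; leave alone. Origin at its underside.
Things that resemble listed ones, but are neither listed nor needed, are in the scene too. What is shaped like the slide_case but purple is not meant.

How it is judged:
By the outcome, as a careful person would: the job done as asked, in the order asked, and still so for the second after the job is handed in, while the arm keeps its last pose, push and grip.
It also fails if it takes over 48 s, if anything falls off the work surface, if the arm or the gripper's body presses on something with over 40 N, if the wrist force passes 120 N, or if a joint passes its speed limit or range.

ROBOT

A 6-joint arm with a two-finger parallel gripper is mounted at the origin on a cart in front of the work surface, level with it; the furniture and walls round the work are solid. World frame = base frame: x ahead of the robot, y to its left, z up, the work surface at z = 0. Lengths are in m, angles in rad, forces in N, time in s.
With the tool pointing down it reaches from about 0.35 to 0.975 m from the base axis. Payload 4.9 kg.
Tool frame: the origin (TCP) lies at the very end of the fingers, on their centre line; the grasp point (between the pads) lies 19 mm behind it (ctrl.grasp_offset is the distance from the TCP to the grasp point, in m); z points along the fingers, y is the line along which they close (so a half turn about z gives the same grasp; the last joint's range is limited). The gripper opens to 85 mm and grips with 20 to 120 N. Pads are 22 mm wide; open, the fingers measure 114 mm over their backs; the gripper's body (76 mm by 85 mm) begins 54 mm behind the grasp point. The pads swing forward as they close: fully open they stand 13 mm farther back than shut.
Start: joints at [-1.296, 0.053, 1.613, -0, 1.476, -0.119], TCP at [0.24, -0.577, 0.231] pointing down, gripper open.
Joint ranges: [-3.01, 3.01], [-1.01, 2.22], [0.06, 2.58], [-1.02, 4.17], [0.09, 2.62], [-3.14, 3.14]. Speed limits (rad/s): [2.57, 2.57, 3.14, 3.14, 3.14, 3.14].

INTERFACE

Orientations are given as a rotation vector (axis times angle).
In Python, from station import ctrl, optics gives the robot as it stands.
- The arm moves only by the shell command python3 -m handwheel 'ROWS' [OPENING] [FORCE]. ROWS is JSON, a list of rows, each an object of numbers: "tx", "ty", "tz": the shift along the tool's x, y, z in mm; "roll": the turn about the tool's z in rad. A call has 1 to 12 rows; each row shifts and turns the commanded pose from where the row before left it, along the tool's axes as they then stand; what a row does not reach is not made up. A row lasts 1/12 s, in which the tool goes at most 41.7 mm and 7.16 degrees, less where a joint would pass 70% of its speed; a pose out of reach is approached as far as the arm can. A call with a gripper value outside its range is refused whole. OPENING is the finger opening in mm, from 0 to 85.4, set as the call begins (- or left out, the last holds). The fingers move at their own pace and stop on an object; FORCE is the grip in N (left out, the last holds). Time passes only in rows, so rows that do not move let the fingers close. It gives the time, the measured TCP pose, the force, the opening and the grip force at its end, in the units of the state.
- ctrl.get_obs(): the state, without advancing time (a new reading comes with each control period).
- optics.get_image(name): name is "scene" or "top" or "wrist"; returns (picture, depth): 400x640x3 uint8, red, green, blue; 400x640 float32, m along the optical axis (not along the pixel's ray), 0 where there is no reading.
- optics.camera_params(name): a dict with "mtx" (3x3 intrinsics, pixels), "extrinsics" (4x4, takes a point from camera to world coordinates); the wrist camera has in their place "tool_from_camera" (4x4, takes a point from camera to tool coordinates, whose origin is the TCP and whose axes are the flange's). Camera axes: x right, y down, z forward; pixel columns grow to the right and rows downward; lengths in m; the calibration is good to about 2 mm. A picture is of the moment at which its call begins: read the wrist's pose just before it. camera_params takes no time and is no camera call.
- ctrl.finish_job(): hands the job in; it is judged then, once.
The state is a dict: "t": time; "q": joint angles; "dq": joint speeds; "effort": joint torques, N m; "tool_pos": TCP position; "tool_rot": TCP orientation; "contact_force": force on the tool from outside, world axes, zero at the start; "wrist_torque": the same for the moment, N m; "opening": finger opening in m; "grip_force": force on a finger pad.
Only numpy, scipy, OpenCV 4.12 (cv2) and the standard library are available. Lean on these libraries where they do the work, as an engineer would, in place of code of your own. Each camera call takes 0.05 s, during which the arm holds its last target. There are 200 camera calls.

## Working session

There is one attempt and no reset: what is moved stays moved. The work goes in short steps, Python scripts to look and compute and a shell command to move; the robot and the scene stay as the last step left them, time stands still between calls to the robot, and variables do not carry over. Pictures are saved under pics/ and viewed, at most 13 in all, crops included, and the job is handed in when it is done.

```bash
mkdir -p pics; ls; python3 - <<'E'
from station import ctrl, optics
import cv2,numpy as np
for n in ["scene","top"]:
    im,d=optics.get_image(n); cv2.imwrite(f"pics/{n}0.png",im[:,:,::-1]); np.savez(f"{n}0.npz",im=im,d=d)
    p=optics.camera_params(n); print(n,np.round(p["mtx"],1).tolist(),np.round(p["extrinsics"],3).tolist())
print(optics.camera_params("wrist")); print(ctrl.get_obs(), ctrl.grasp_offset)
E
```

```text
pics
scene [[499.0, 0.0, 328.3], [0.0, 499.0, 201.9], [0.0, 0.0, 1.0]] [[0.451, -0.434, 0.78, -0.51], [-0.892, -0.197, 0.406, -0.507], [-0.023, -0.879, -0.476, 0.654], [0.0, 0.0, 0.0, 1.0]]
top [[440.0, 0.0, 322.6], [0.0, 440.0, 197.2], [0.0, 0.0, 1.0]] [[0.015, -0.986, 0.164, 0.318], [-0.999, -0.02, -0.031, 0.023], [0.034, -0.164, -0.986, 1.011], [0.0, 0.0, 0.0, 1.0]]
{'mtx': array([[289.72793155,   0.        , 318.84511541],
       [  0.        , 289.72793155, 197.11846448],
       [  0.        ,   0.        ,   1.        ]]), 'tool_from_camera': array([[-8.41100544e-04, -9.56201511e-01, -2.92707981e-01,
         7.44811062e-02],
       [ 9.99999446e-01, -6.19149123e-04, -8.50912059e-04,
        -1.10751602e-03],
       [ 6.32413507e-04, -2.92708535e-01,  9.56201503e-01,
        -1.43008913e-01],
       [ 0.00000000e+00,  0.00000000e+00,  0.00000000e+00,
         1.00000000e+00]])}
{'t': 0.1, 'q': array([-1.29600941e+00,  5.32892827e-02,  1.61418698e+00,  2.01400827e-05,
        1.47596908e+00, -1.19029753e-01]), 'dq': array([-0.00067003,  0.00050236, -0.00320366,  0.00050453,  0.00047499,
        0.00143828]), 'effort': array([ 2.34083036e-04, -3.94910073e+01, -3.71360385e+01, -1.69162809e-04,
        3.92976362e-03,  6.71851950e-06]), 'tool_pos': array([ 0.23965574, -0.57661206,  0.23016882]), 'tool_rot': array([-3.07907254e+00, -6.14251367e-01,  1.94902751e-04]), 'contact_force': array([-0.38537524,  0.19268586, -1.21164051]), 'wrist_torque': array([ 0.02233124, -0.02373899,  0.0584176 ]), 'grip_force': 0.0, 'opening': 0.08543648885461244} 0.0187
```

View pics/scene0.png

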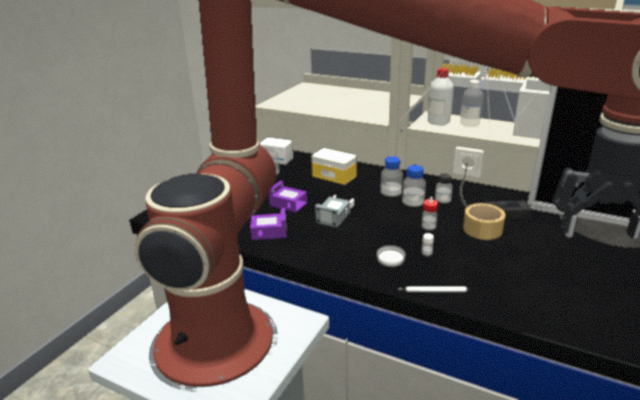

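View pics/top0.png

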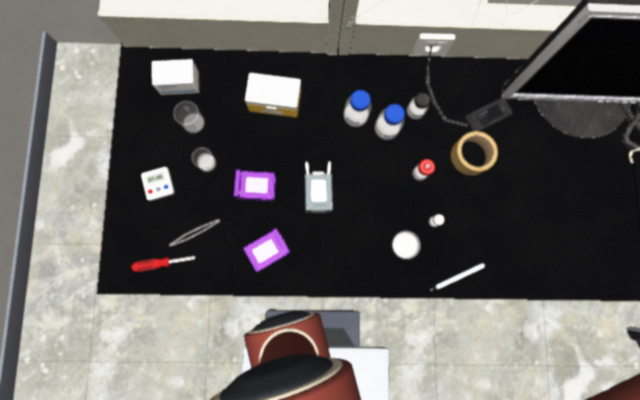

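The top view shows the grey case at about (318,188), its tabs pointing away from the robot (rows 162–175) and its foot near row 212. The purple decoys are at (256,185) and (266,250), the red-capped reagent at (424,168), the vial at (437,220) and the beaker at (204,160). I'll enlarge the case next.

```bash
cat > h.py <<'E'
import numpy as np
from station import ctrl, optics
def pix2w(n,u,v,z=None,d=None):
    p=optics.camera_params(n);K=p["mtx"];E=p["extrinsics"]
    r=np.array([(u-K[0,2])/K[0,0],(v-K[1,2])/K[1,1],1.])
    if d is None:
        w=E[:3,:3]@r; d=(z-E[2,3])/w[2]
    return E[:3,:3]@(r*d)+E[:3,3]
E
python3 - <<'E'
from h import *
import cv2
f=np.load("top0.npz"); im,d=f["im"],f["d"]
c=im[155:220,285:350]; cv2.imwrite("pics/topc.png",cv2.resize(c[:,:,::-1],None,fx=9,fy=9,interpolation=cv2.INTER_CUBIC))
# point cloud of the case
P=[];C=[]
for v in range(155,222):
    for u in range(295,345):
        if d[v,u]>0:
            p=pix2w("top",u,v,d=d[v,u]); P.append(p); 
P=np.array(P); print("bench z",np.percentile(P[:,2],[5,20,50,80,95]))
hi=P[P[:,2]>0.018]
print("extent",hi.min(0),hi.max(0))
for x0 in np.arange(hi[:,0].min(),hi[:,0].max(),0.008):
    s=hi[(hi[:,0]>=x0)&(hi[:,0]<x0+.008)]
    if len(s): print(np.round([x0,s[:,1].min(),s[:,1].max(),np.median(s[:,2]),s[:,2].max()],4),len(s))
for n,u,v in [("reag",424,168),("vial",437,220),("beaker",204,160),("purp",256,185)]:
    print(n,pix2w("top",u,v,z=.04))
E
```

```text
Traceback (most recent call last):
  File "h.py", line 4, in pix2w
    p=optics.camera_params(n);K=p["mtx"];E=p["extrinsics"]
ValueError: time passes only in moves, steps and waits
```

View pics/topc.png

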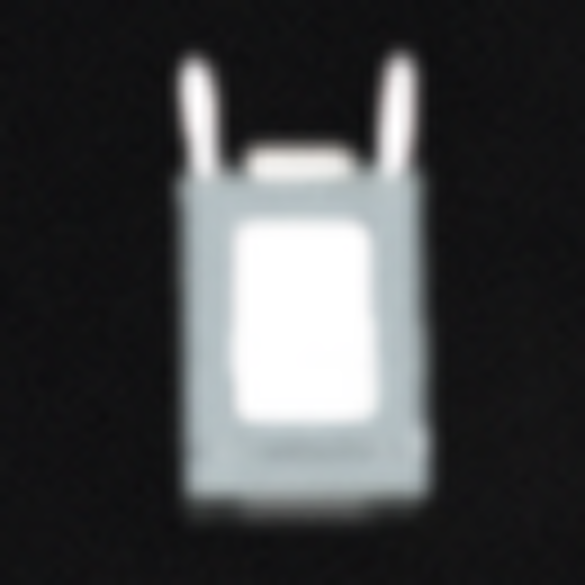

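The crop shows the case nearly square to the image. The mouth edge is at row ≈174.5 with columns 305.3–331.7, the foot's top edge is at row ≈210, and the tabs tip out at row ≈161. I'll cache the camera parameters and measure.

```bash
cat > h.py <<'E'
import numpy as np
from station import ctrl, optics
from functools import lru_cache
cp=lru_cache(None)(lambda n: optics.camera_params(n))
def pix2w(n,u,v,z=None,d=None):
    p=cp(n);K=p["mtx"];E=p["extrinsics"]
    r=np.array([(u-K[0,2])/K[0,0],(v-K[1,2])/K[1,1],1.])
    if d is None:
        w=E[:3,:3]@r; d=(z-E[2,3])/w[2]
    return E[:3,:3]@(r*d)+E[:3,3]
E
python3 - <<'E'
from h import *
f=np.load("top0.npz"); im,d=f["im"],f["d"]
P=np.array([pix2w("top",u,v,d=d[v,u]) for v in range(155,222) for u in range(295,345) if d[v,u]>0])
print("bench z",np.percentile(P[:,2],[5,20,50,80,95]))
hi=P[P[:,2]>0.018]
for x0 in np.arange(hi[:,0].min(),hi[:,0].max(),0.008):
    s=hi[(hi[:,0]>=x0)&(hi[:,0]<x0+.008)]
    if len(s): print(np.round([x0,s[:,1].min(),s[:,1].max(),np.median(s[:,2]),s[:,2].max()],4),len(s))
for n,u,v,z in [("mouthL",305.3,174.5,.034),("mouthR",331.7,174.5,.034),("footL",305.5,210.2,.05),("footR",332.8,210.2,.05),("tabL",306.7,161.3,.017),("tabR",329.5,161.3,.017),("reag",424,168,.08),("vial",437,220,.045),("beaker",204,160,.05),("purp",256,185,.04)]:
    print(n,np.round(pix2w("top",u,v,z=z),4))
E
```

```text
bench z [-0.00264067 -0.00102205  0.00117834  0.03260302  0.03693467]
[ 0.4489 -0.0267  0.0293  0.0483  0.0568] 128
[ 0.4569 -0.026   0.0295  0.0437  0.0529] 68
[ 0.4649 -0.0267  0.0296  0.0338  0.0391] 88
[ 0.4729 -0.0266  0.0298  0.033   0.0378] 84
[ 0.4809 -0.0265  0.03    0.0332  0.0374] 95
[ 0.4889 -0.0263  0.0302  0.0332  0.0388] 89
[ 0.4969 -0.0264  0.0303  0.0329  0.0367] 92
[ 0.5049 -0.0262  0.0328  0.033   0.0387] 90
[ 0.5129 -0.0238  0.0329  0.0329  0.0409] 95
[ 0.5209 -0.0238  0.0331  0.0339  0.0391] 87
[ 0.5289 -0.0237  0.0332  0.0337  0.0374] 65
[ 0.5369 -0.0219  0.0312  0.0243  0.0275] 30
[ 0.5449 -0.0218  0.0314  0.0236  0.0266] 14
[ 0.5529 -0.0216  0.0315  0.0245  0.0276] 13
[ 0.5609 -0.0214  0.0316  0.0241  0.0248] 5
mouthL [0.5319 0.0325 0.034 ]
mouthR [ 0.5333 -0.0275  0.034 ]
footL [0.448  0.0302 0.05  ]
footR [ 0.4492 -0.03    0.05  ]
tabL [0.567  0.0301 0.017 ]
tabR [ 0.5683 -0.0229  0.017 ]
reag [ 0.5422 -0.2271  0.08  ]
vial [ 0.4324 -0.263   0.045 ]
beaker [0.5564 0.2584 0.05  ]
purp [0.5041 0.1422 0.04  ]
```

```bash
python3 -m handwheel '[{"roll":0.12},{"roll":0.12},{"roll":0.12},{"tx":18,"ty":-35},{"tx":18,"ty":-35},{"tx":18,"ty":-35},{"tx":18,"ty":-35},{"tx":18,"ty":-35},{"tx":18,"ty":-35},{"tx":18,"ty":-35},{"tx":18,"ty":-35},{"tx":18,"ty":-35}]' 85 20; python3 -m handwheel '[{"tx":18,"ty":-35},{"tx":18,"ty":-35},{"tx":18,"ty":-35},{"tx":18,"ty":-35},{"tx":18,"ty":-35},{"tx":18,"ty":-35},{"tx":18,"ty":-35},{}]'; python3 - <<'E'
from h import *
from scipy.spatial.transform import Rotation as R
o=ctrl.get_obs(); M=R.from_rotvec(o["tool_rot"]).as_matrix()
print(o["t"],o["tool_pos"],M.round(4))
t=np.array([.518,.0027,.10])
print("shift mm",M.T@(t-o["tool_pos"])*1000)
E
```

```text
0.1 [ 0.23965574 -0.57661206  0.23016882] [[ 9.235e-01  3.837e-01 -5.000e-04]
 [ 3.837e-01 -9.235e-01  1.800e-03]
 [ 2.000e-04 -1.800e-03 -1.000e+00]]
shift mm [ 479.29633386 -427.92234125  131.0702101 ]$[0]: bad value
$[0]: bad value
```

```bash
python3 -m handwheel '[{"tx":0,"ty":0,"tz":0,"roll":0.12},{"tx":0,"ty":0,"tz":0,"roll":0.12},{"tx":0,"ty":0,"tz":0,"roll":0.12},{"tx":18,"ty":-35,"tz":0,"roll":0},{"tx":18,"ty":-35,"tz":0,"roll":0},{"tx":18,"ty":-35,"tz":0,"roll":0},{"tx":18,"ty":-35,"tz":0,"roll":0},{"tx":18,"ty":-35,"tz":0,"roll":0},{"tx":18,"ty":-35,"tz":0,"roll":0},{"tx":18,"ty":-35,"tz":0,"roll":0},{"tx":18,"ty":-35,"tz":0,"roll":0},{"tx":18,"ty":-35,"tz":0,"roll":0}]' 85 20; cat > s.py <<'E'
from h import *
import sys
from scipy.spatial.transform import Rotation as R
o=ctrl.get_obs(); M=R.from_rotvec(o["tool_rot"]).as_matrix()
print(o["t"],o["tool_pos"].round(4),"ydir",M[:,1].round(4),"z",M[:,2].round(4),"F",o["contact_force"].round(1),"open",o["opening"],o["grip_force"])
if len(sys.argv)>3: print("shift mm",(M.T@(np.array(sys.argv[1:4],float)-o["tool_pos"])*1000).round(1))
E
python3 s.py .518 .0027 .1
```

```text
t: 1.1
tool_pos: [0.3912, -0.2549, 0.2309]
tool_rot: [-3.141, -0.052, 0.0]
contact_force: [0.5, -0.3, -0.6]
opening: 0.0852
grip_force: 0.0
1.1 [ 0.3912 -0.2549  0.2309] ydir [ 3.330e-02 -9.994e-01 -3.000e-04] z [-2.e-04  3.e-04 -1.e+00] F [ 0.5 -0.3 -0.6] open 0.08520932117477338 0.0
shift mm [ 135.3 -253.2  130.9]
```

```bash
python3 -m handwheel '[{"tx":18,"ty":-35,"tz":10,"roll":0},{"tx":18,"ty":-35,"tz":10,"roll":0},{"tx":18,"ty":-35,"tz":10,"roll":0},{"tx":18,"ty":-35,"tz":10,"roll":0},{"tx":18,"ty":-35,"tz":10,"roll":0},{"tx":18,"ty":-35,"tz":10,"roll":0},{"tx":18,"ty":-35,"tz":10,"roll":0},{"tx":0,"ty":0,"tz":0,"roll":0},{"tx":0,"ty":0,"tz":0,"roll":0},{"tx":0,"ty":0,"tz":0,"roll":0}]' ; python3 s.py .518 .0027 .1
python3 - <<'E'
from h import *
import cv2
im,d=optics.get_image("wrist"); cv2.imwrite("pics/w1.png",im[:,:,::-1]); np.savez("w1.npz",im=im,d=d)
E
```

```text
t: 1.93
tool_pos: [0.5084, -0.0077, 0.1609]
tool_rot: [3.141, 0.054, -0.002]
contact_force: [-0.8, -0.3, 0.7]
opening: 0.0848
grip_force: 0.0
1.9333 [ 0.5084 -0.0077  0.1609] ydir [ 3.460e-02 -9.994e-01  3.000e-04] z [-1.e-03 -3.e-04 -1.e+00] F [-0.8 -0.3  0.7] open 0.08484948024528932 0.0
shift mm [ 10.  -10.1  60.9]
```

View pics/w1.png

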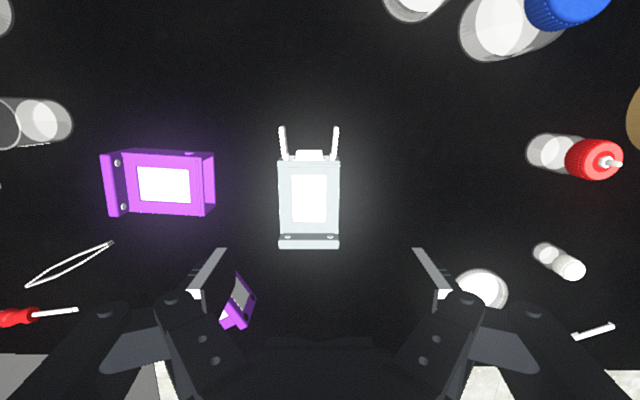

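The wrist view shows the case square to the tool. The mouth edge is at about (279–339,161), the foot spans (279–340,234–248) and the tabs' tips are at (282,127) and (336,127). Now I'll compare these with the top measurement.

```bash
cat >> h.py <<'E'
from scipy.spatial.transform import Rotation as R
def wpix(u,v,z,o=None):
    p=cp("wrist");o=o or ctrl.get_obs();K=p["mtx"];T=np.eye(4);T[:3,:3]=R.from_rotvec(o["tool_rot"]).as_matrix();T[:3,3]=o["tool_pos"]
    E=T@p["tool_from_camera"]; w=E[:3,:3]@np.array([(u-K[0,2])/K[0,0],(v-K[1,2])/K[1,1],1.]); return E[:3,3]+w*(z-E[2,3])/w[2]
E
python3 - <<'E'
from h import *
for n,u,v,z in [("mouthL",279,161,.034),("mouthR",339.5,161,.034),("footL",279,234,.05),("footR",340,234,.05),("footbL",278.5,248,.0),("footbR",340,248,.0),("tabL",282,127,.017),("tabR",336,127,.017)]: print(n,wpix(u,v,z).round(4))
E
```

```text
mouthL [0.534  0.0311 0.034 ]
mouthR [ 0.5359 -0.0257  0.034 ]
footL [0.4666 0.0295 0.05  ]
footR [ 0.4685 -0.0287  0.05  ]
footbL [0.4261 0.037  0.    ]
footbR [ 0.4284 -0.0343  0.    ]
tabL [0.5642 0.0302 0.017 ]
tabR [ 0.5659 -0.0219  0.017 ]
```

```bash
python3 -m handwheel '[{"tx":11,"ty":-10,"tz":0,"roll":0},{"tx":0,"ty":0,"tz":25,"roll":0},{"tx":0,"ty":0,"tz":30,"roll":0},{"tx":0,"ty":0,"tz":30,"roll":0},{"tx":0,"ty":0,"tz":25,"roll":0},{"tx":0,"ty":0,"tz":20,"roll":0},{"tx":0,"ty":0,"tz":15,"roll":0},{"tx":0,"ty":0,"tz":10,"roll":0},{"tx":0,"ty":0,"tz":3,"roll":0},{"tx":0,"ty":0,"tz":0,"roll":0},{"tx":0,"ty":0,"tz":0,"roll":0}]' ; python3 s.py .519 .0027 .001
```

```text
t: 2.9
tool_pos: [0.5203, 0.002, 0.0044]
tool_rot: [3.141, 0.052, 0.003]
contact_force: [-0.2, -0.4, 0.5]
opening: 0.0851
grip_force: 0.0
2.9 [0.5203 0.002  0.0044] ydir [ 3.290e-02 -9.995e-01  3.000e-04] z [ 1.9e-03 -3.0e-04 -1.0e+00] F [-0.2 -0.4  0.5] open 0.08511615813329175 0.0
shift mm [-1.2 -0.8  3.4]
```

```bash
python3 -m handwheel '[{"tx":0,"ty":0,"tz":2,"roll":0},{"tx":0,"ty":0,"tz":0,"roll":0},{"tx":0,"ty":0,"tz":0,"roll":0},{"tx":0,"ty":0,"tz":0,"roll":0},{"tx":0,"ty":0,"tz":0,"roll":0},{"tx":0,"ty":0,"tz":0,"roll":0},{"tx":0,"ty":0,"tz":0,"roll":0},{"tx":0,"ty":0,"tz":0,"roll":0}]' 50 20; python3 s.py .519 .0027 .001
python3 - <<'E'
from math import *
r=hypot(71,26);a0=atan2(26,71);p=(71,26)
for i in range(1,13):
    a=a0+radians(7.5*i);q=(r*cos(a),r*sin(a));print(i,round(q[0]-p[0],1),round(-(q[1]-p[1]),1));p=q
E
```

```text
t: 3.57
tool_pos: [0.5202, 0.0026, 0.0023]
tool_rot: [3.141, 0.053, 0.002]
contact_force: [-1.1, -0.3, 5.9]
opening: 0.059
grip_force: 23.5
3.5667 [0.5202 0.0026 0.0023] ydir [ 3.380e-02 -9.994e-01  2.000e-04] z [ 1.4e-03 -1.0e-04 -1.0e+00] F [-1.1 -0.3  5.9] open 0.05896769271358737 23.518285090103745
shift mm [-1.2 -0.1  1.3]
1 -4.0 -9.0
2 -5.1 -8.4
3 -6.2 -7.7
4 -7.2 -6.8
5 -8.0 -5.8
6 -8.7 -4.7
7 -9.2 -3.6
8 -9.6 -2.3
9 -9.8 -1.1
10 -9.9 0.2
11 -9.8 1.5
12 -9.5 2.8
```

```bash
python3 -m handwheel '[{"tx":-2,"ty":0,"tz":-4.5,"roll":0},{"tx":-2,"ty":0,"tz":-4.5,"roll":0},{"tx":-2.5,"ty":0,"tz":-4.2,"roll":0},{"tx":-2.6,"ty":0,"tz":-4.2,"roll":0},{"tx":-3.1,"ty":0,"tz":-3.9,"roll":0},{"tx":-3.1,"ty":0,"tz":-3.8,"roll":0},{"tx":0,"ty":0,"tz":0,"roll":0},{"tx":0,"ty":0,"tz":0,"roll":0}]' ; python3 s.py
python3 - <<'E'
from h import *
import cv2
im,d=optics.get_image("scene"); cv2.imwrite("pics/s1.png",cv2.resize(im[150:270,240:420,::-1],None,fx=4,fy=4,interpolation=cv2.INTER_CUBIC))
E
```

```text
t: 4.23
tool_pos: [0.5041, 0.0021, 0.0267]
tool_rot: [3.141, 0.053, 0.001]
contact_force: [0.4, 0.3, -6.7]
opening: 0.0581
grip_force: 23.0
4.2333 [0.5041 0.0021 0.0267] ydir [ 3.370e-02 -9.994e-01  1.000e-04] z [ 7.e-04 -1.e-04 -1.e+00] F [ 0.4  0.3 -6.7] open 0.058079989051692274 22.982918650159263
```

View pics/s1.png

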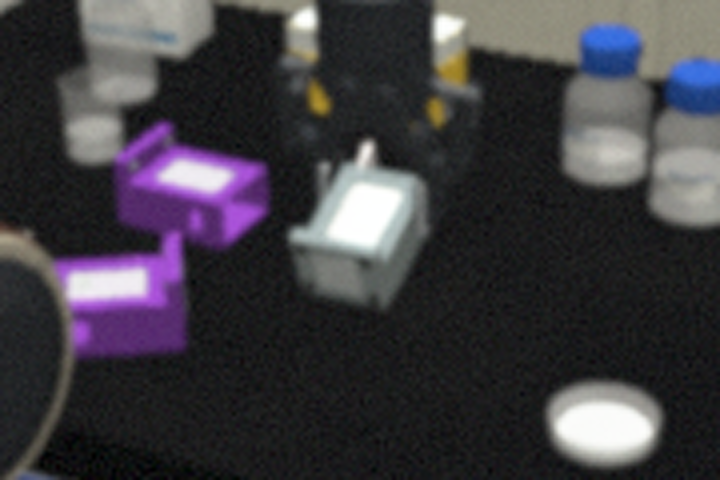

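The case is held and tilted only a little, with its foot at about (340,270) in the crop. Its full weight hangs in the grip, so the pads resist turning. I'll measure the tilt from depth.

```bash
cat > tilt.py <<'E'
from h import *
import cv2,sys
o=ctrl.get_obs()
im,d=optics.get_image("scene"); p=cp("scene");K=p["mtx"];E=p["extrinsics"]
v,u=np.mgrid[0:400,0:640]; Pc=np.stack([(u-K[0,2])/K[0,0]*d,(v-K[1,2])/K[1,1]*d,d],-1)
P=Pc@E[:3,:3].T+E[:3,3]
hsv=cv2.cvtColor(im,cv2.COLOR_RGB2HSV)
m=(d>0)&(P[...,0]>.36)&(P[...,0]<.60)&(abs(P[...,1])<.05)&(P[...,2]>.004)&(P[...,2]<.13)&(im.min(-1)>70)
Q=P[m]; print(len(Q),"min",Q.min(0).round(3),"max",Q.max(0).round(3))
# xz profile around centre line
for a in np.arange(.37,.58,.01):
    s=Q[(Q[:,0]>=a)&(Q[:,0]<a+.01)]
    if len(s)>2: print(round(a,3),len(s),np.percentile(s[:,2],[2,50,98]).round(4),s[:,1].min().round(3),s[:,1].max().round(3))
cv2.imwrite("last.png",im[:,:,::-1])
E
python3 tilt.py
```

```text
888 min [ 0.429 -0.05   0.004] max [0.551 0.046 0.125]
0.42 3 [0.0492 0.0503 0.0517] -0.007 0.026
0.43 173 [0.0257 0.0427 0.052 ] -0.029 0.029
0.44 128 [0.0047 0.0183 0.0506] -0.029 0.028
0.45 38 [0.0045 0.0325 0.0426] -0.029 0.031
0.46 88 [0.0128 0.0419 0.0463] -0.029 0.031
0.47 94 [0.0173 0.0452 0.0504] -0.028 0.034
0.48 84 [0.021  0.0487 0.0682] -0.033 0.038
0.49 158 [0.0251 0.0529 0.1213] -0.05 0.046
0.5 73 [0.0519 0.0569 0.062 ] -0.043 0.035
0.51 31 [0.0568 0.0591 0.0615] -0.015 0.035
0.53 8 [0.0487 0.055  0.0609] 0.027 0.03
0.54 8 [0.0442 0.0544 0.0615] 0.028 0.032
```

Tilt is about 20°, matching the arc, with the foot edge still at x≈0.448 on the bench. I'll continue the arc.

```bash
python3 -m handwheel '[{"tx":-3.6,"ty":0,"tz":-3.4,"roll":0},{"tx":-3.6,"ty":0,"tz":-3.4,"roll":0},{"tx":-4,"ty":0,"tz":-2.9,"roll":0},{"tx":-4,"ty":0,"tz":-2.9,"roll":0},{"tx":-4.3,"ty":0,"tz":-2.4,"roll":0},{"tx":-4.4,"ty":0,"tz":-2.3,"roll":0},{"tx":0,"ty":0,"tz":0,"roll":0}]' ; python3 tilt.py
```

```text
t: 4.92
tool_pos: [0.4795, 0.0013, 0.0441]
tool_rot: [3.141, 0.053, 0.0]
contact_force: [0.2, -0.5, -6.6]
opening: 0.0586
grip_force: 23.1
937 min [ 0.403 -0.035  0.016] max [0.524 0.043 0.091]
0.4 50 [0.0526 0.0608 0.0657] -0.029 0.028
0.41 190 [0.0287 0.0494 0.0656] -0.03 0.03
0.42 85 [0.0172 0.0281 0.0568] -0.031 0.028
0.43 60 [0.0228 0.0554 0.0586] -0.03 0.029
0.44 104 [0.0303 0.0581 0.0633] -0.029 0.03
0.45 94 [0.035  0.0625 0.0673] -0.029 0.031
0.46 145 [0.0366 0.0671 0.088 ] -0.035 0.041
0.47 118 [0.0421 0.0715 0.0848] -0.034 0.043
0.48 62 [0.0711 0.0766 0.0806] -0.019 0.034
0.49 6 [0.0763 0.0775 0.0786] -0.011 0.026
0.5 8 [0.0692 0.0751 0.0801] 0.024 0.029
0.51 13 [0.0655 0.0748 0.0816] 0.025 0.032
```

The tilt stuck at about 23° and the case came off the bench. The pads' torsional friction over the full patch now exceeds gravity's torque. I'll set it back down gently and regrip with just the fingertip corner at the front mouth corner, for a small patch and the longest lever.

```bash
python3 -m handwheel '[{"tx":8,"ty":0,"tz":4,"roll":0},{"tx":8,"ty":0,"tz":6,"roll":0},{"tx":6,"ty":0,"tz":5,"roll":0},{"tx":3.1,"ty":0,"tz":3.8,"roll":0},{"tx":3.1,"ty":0,"tz":3.9,"roll":0},{"tx":2.6,"ty":0,"tz":4.2,"roll":0},{"tx":2.5,"ty":0,"tz":4.2,"roll":0},{"tx":2,"ty":0,"tz":4.5,"roll":0},{"tx":2,"ty":0,"tz":4.5,"roll":0},{"tx":0,"ty":0,"tz":0,"roll":0},{"tx":0,"ty":0,"tz":0,"roll":0}]'; python3 tilt.py
```

```text
t: 5.88
tool_pos: [0.5181, 0.0025, 0.0036]
tool_rot: [3.141, 0.053, 0.002]
contact_force: [2.9, 0.4, 0.2]
opening: 0.0584
grip_force: 23.9
746 min [ 0.442 -0.05   0.004] max [0.564 0.049 0.116]
0.44 191 [0.0052 0.0281 0.0501] -0.028 0.03
0.45 169 [0.0056 0.0316 0.0511] -0.029 0.03
0.46 22 [0.0051 0.0225 0.0416] -0.029 -0.024
0.47 25 [0.0042 0.0238 0.0363] -0.028 -0.021
0.48 40 [0.0077 0.0321 0.0353] -0.028 0.032
0.49 62 [0.0062 0.0323 0.0358] -0.027 0.034
0.5 97 [0.0099 0.0323 0.0463] -0.034 0.045
0.51 81 [0.0106 0.0339 0.1142] -0.05 0.049
0.52 49 [0.031  0.0342 0.1142] -0.043 0.033
0.53 5 [0.0312 0.0329 0.034 ] -0.015 0.031
0.55 3 [0.0223 0.0243 0.0263] 0.028 0.03
```

```bash
python3 -m handwheel '[{"tx":0,"ty":0,"tz":0,"roll":0},{"tx":0,"ty":0,"tz":0,"roll":0},{"tx":0,"ty":0,"tz":0,"roll":0},{"tx":0,"ty":0,"tz":0,"roll":0},{"tx":4,"ty":0,"tz":-15,"roll":0},{"tx":10,"ty":0,"tz":0,"roll":0},{"tx":0,"ty":0,"tz":0,"roll":0},{"tx":0,"ty":0,"tz":0,"roll":0}]' 80 20; python3 s.py .534 .003 .019; python3 tilt.py; python3 - <<'E'
import cv2; im=cv2.imread("last.png"); cv2.imwrite("pics/s2.png",cv2.resize(im[160:240,270:390],None,fx=6,fy=6,interpolation=cv2.INTER_CUBIC))
E
```

```text
t: 6.6
tool_pos: [0.532, 0.003, 0.0186]
tool_rot: [3.141, 0.053, 0.0]
contact_force: [-0.5, -0.9, -0.8]
opening: 0.0804
grip_force: 0.0
6.6 [0.532  0.003  0.0186] ydir [ 3.390e-02 -9.994e-01  1.000e-04] z [ 3.e-04 -1.e-04 -1.e+00] F [-0.5 -0.9 -0.8] open 0.0803808316517258 0.0
shift mm [ 2.   0.1 -0.4]
790 min [ 0.444 -0.05   0.004] max [0.561 0.05  0.13 ]
0.44 211 [0.0049 0.0283 0.0511] -0.028 0.03
0.45 152 [0.0059 0.031  0.0511] -0.029 0.03
0.46 21 [0.0052 0.0229 0.0426] -0.029 -0.008
0.47 25 [0.005  0.0237 0.0354] -0.029 -0.018
0.48 42 [0.0059 0.0322 0.0362] -0.027 0.031
0.49 48 [0.0079 0.0326 0.0355] -0.027 0.032
0.5 61 [0.0089 0.0324 0.035 ] -0.028 0.033
0.51 86 [0.0064 0.0331 0.1086] -0.042 0.05
0.52 104 [0.0133 0.0351 0.1272] -0.05 0.05
0.53 20 [0.0133 0.0331 0.1298] -0.047 0.035
0.54 10 [0.0088 0.0191 0.0238] -0.023 -0.02
0.55 9 [0.0108 0.0233 0.025 ] -0.024 0.031
```

View pics/s2.png

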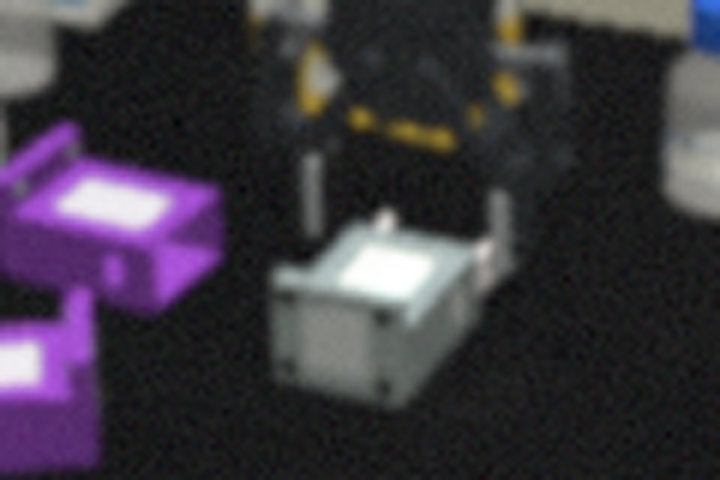

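The case is flat again with its cassette seated. Both open fingertips flank the mouth, at (315,195) and (505,230) in the crop. I'll close and lift along the arc.

```bash
python3 -m handwheel '[{"tx":1,"ty":0,"tz":0,"roll":0},{"tx":0,"ty":0,"tz":0,"roll":0},{"tx":0,"ty":0,"tz":0,"roll":0},{"tx":0,"ty":0,"tz":0,"roll":0},{"tx":0,"ty":0,"tz":0,"roll":0},{"tx":0,"ty":0,"tz":0,"roll":0}]' 50 20; python3 -m handwheel '[{"tx":-2,"ty":0,"tz":-5.4,"roll":0},{"tx":-2.4,"ty":0,"tz":-5.2,"roll":0},{"tx":-2.7,"ty":0,"tz":-5,"roll":0},{"tx":-3,"ty":0,"tz":-4.9,"roll":0},{"tx":-3.4,"ty":0,"tz":-4.7,"roll":0},{"tx":-3.7,"ty":0,"tz":-4.4,"roll":0},{"tx":-4,"ty":0,"tz":-4.2,"roll":0},{"tx":-4.2,"ty":0,"tz":-3.9,"roll":0},{"tx":0,"ty":0,"tz":0,"roll":0}]'; python3 tilt.py
```

```text
t: 7.15
tool_pos: [0.532, 0.0031, 0.0182]
tool_rot: [3.141, 0.053, -0.001]
contact_force: [-0.9, -0.9, -2.4]
opening: 0.0582
grip_force: 21.9
t: 7.9
tool_pos: [0.5067, 0.0022, 0.0571]
tool_rot: [3.141, 0.053, 0.001]
contact_force: [-0.1, 0.7, -4.0]
opening: 0.0581
grip_force: 22.7
988 min [ 0.423 -0.034  0.004] max [0.545 0.047 0.114]
0.42 52 [0.0364 0.0422 0.0479] -0.029 0.028
0.43 115 [0.0203 0.0341 0.0468] -0.03 0.03
0.44 79 [0.0068 0.0166 0.0397] -0.03 0.029
0.45 100 [0.0045 0.0391 0.0436] -0.029 0.031
0.46 115 [0.0145 0.0451 0.0508] -0.029 0.033
0.47 114 [0.0216 0.0515 0.0596] -0.029 0.032
0.48 108 [0.0269 0.0577 0.0641] -0.028 0.031
0.49 183 [0.0436 0.0679 0.0999] -0.034 0.044
0.5 77 [0.0373 0.0696 0.0753] -0.033 0.047
0.51 20 [0.0391 0.0675 0.1127] -0.027 0.035
0.52 13 [0.0621 0.0715 0.0793] 0.028 0.031
0.53 11 [0.0614 0.0696 0.08  ] 0.027 0.034
```

Tilt is now 31° and the foot edge is still on the bench (4 N in the grip), so this grip works. I'll keep going to about 62°.

```bash
python3 -m handwheel '[{"tx":-4.6,"ty":0,"tz":-3.7,"roll":0},{"tx":-4.8,"ty":0,"tz":-3.3,"roll":0},{"tx":-5,"ty":0,"tz":-3,"roll":0},{"tx":-5.2,"ty":0,"tz":-2.7,"roll":0},{"tx":-5.4,"ty":0,"tz":-2.3,"roll":0},{"tx":-5.5,"ty":0,"tz":-2,"roll":0},{"tx":-5.6,"ty":0,"tz":-1.6,"roll":0},{"tx":-5.7,"ty":0,"tz":-1.2,"roll":0},{"tx":0,"ty":0,"tz":0,"roll":0}]'; python3 tilt.py
```

```text
t: 8.7
tool_pos: [0.464, 0.0009, 0.0759]
tool_rot: [-3.141, -0.053, 0.002]
contact_force: [-0.4, -0.1, -6.5]
opening: 0.0581
grip_force: 22.8
1058 min [ 0.403 -0.035  0.007] max [0.499 0.043 0.123]
0.4 58 [0.0249 0.0302 0.0352] -0.028 0.029
0.41 46 [0.0233 0.0311 0.0349] -0.029 0.025
0.42 94 [0.0214 0.0306 0.0379] -0.03 0.029
0.43 187 [0.0169 0.042  0.0564] -0.03 0.032
0.44 213 [0.0136 0.0579 0.0936] -0.029 0.036
0.45 296 [0.0288 0.0803 0.1173] -0.035 0.043
0.46 75 [0.0303 0.0831 0.091 ] -0.033 0.034
0.47 54 [0.0482 0.0864 0.1003] -0.027 0.03
0.48 29 [0.0579 0.0957 0.111 ] -0.027 0.031
0.49 6 [0.0901 0.0987 0.1073] 0.027 0.03
```

```bash
python3 -m handwheel '[{"tx":-5.8,"ty":0,"tz":0,"roll":0},{"tx":-5.8,"ty":0,"tz":0.5,"roll":0},{"tx":-5.8,"ty":0,"tz":0.8,"roll":0},{"tx":-5.8,"ty":0,"tz":1,"roll":0},{"tx":-5.6,"ty":0,"tz":1.2,"roll":0},{"tx":-5.6,"ty":0,"tz":1.4,"roll":0},{"tx":0,"ty":0,"tz":0,"roll":0}]'; python3 tilt.py;  python3 - <<'E'
import cv2; im=cv2.imread("last.png"); cv2.imwrite("pics/s3.png",cv2.resize(im[130:250,250:410],None,fx=5,fy=5,interpolation=cv2.INTER_CUBIC))
E
```

```text
t: 9.33
tool_pos: [0.4321, -0.0007, 0.0739]
tool_rot: [3.14, 0.053, 0.006]
contact_force: [-0.4, 1.3, 7.6]
opening: 0.0584
grip_force: 24.7
1125 min [ 0.398 -0.038  0.005] max [0.461 0.042 0.12 ]
0.39 21 [0.0101 0.0126 0.0166] -0.029 0.026
0.4 86 [0.0079 0.0154 0.0189] -0.031 0.027
0.41 140 [0.012  0.0223 0.1147] -0.035 0.035
0.42 574 [0.0156 0.0572 0.1125] -0.038 0.042
0.43 130 [0.0095 0.0798 0.1021] -0.031 0.032
0.44 118 [0.0084 0.0856 0.1131] -0.029 0.032
0.45 55 [0.0345 0.0899 0.1143] -0.029 0.03
```

View pics/s3.png

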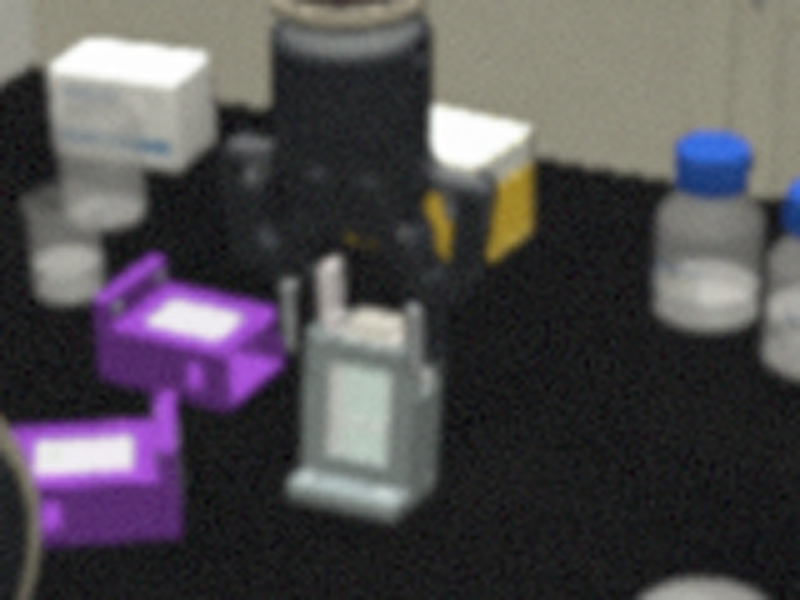

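The case is almost upright (foot at about (340,490), tabs at the top) and the foot is pressing on the bench. I'll go a few more mm and then release.

```bash
python3 -m handwheel '[{"tx":-5,"ty":0,"tz":0.5,"roll":0},{"tx":-5,"ty":0,"tz":0.5,"roll":0},{"tx":-3,"ty":0,"tz":0,"roll":0},{"tx":0,"ty":0,"tz":0,"roll":0},{"tx":0,"ty":0,"tz":0,"roll":0}]'; python3 tilt.py
```

```text
t: 9.8
tool_pos: [0.4177, -0.0009, 0.0705]
tool_rot: [3.141, 0.053, -0.0]
contact_force: [-1.3, -0.1, 5.8]
opening: 0.0582
grip_force: 24.4
1085 min [ 0.393 -0.038  0.004] max [0.452 0.041 0.118]
0.39 35 [0.0042 0.0089 0.0123] -0.03 0.029
0.4 144 [0.0054 0.0804 0.114 ] -0.037 0.041
0.41 604 [0.0088 0.0462 0.0841] -0.038 0.031
0.42 162 [0.0095 0.0829 0.1112] -0.03 0.033
0.43 94 [0.0117 0.0859 0.1135] -0.03 0.03
0.44 44 [0.0072 0.0586 0.1039] -0.029 0.028
```

```bash
python3 -m handwheel '[{"tx":0,"ty":0,"tz":0,"roll":0},{"tx":0,"ty":0,"tz":0,"roll":0},{"tx":0,"ty":0,"tz":0,"roll":0},{"tx":0,"ty":0,"tz":0,"roll":0},{"tx":0,"ty":0,"tz":-10,"roll":0},{"tx":0,"ty":0,"tz":-20,"roll":0},{"tx":0,"ty":0,"tz":-20,"roll":0},{"tx":0,"ty":0,"tz":-15,"roll":0},{"tx":0,"ty":0,"tz":0,"roll":0},{"tx":0,"ty":0,"tz":0,"roll":0}]' 85 20; python3 tilt.py;  python3 - <<'E'
import cv2,sys
sys.path.insert(0,".")
from h import *
im=cv2.imread("last.png"); a=cv2.resize(im[130:230,260:380],None,fx=5,fy=5,interpolation=cv2.INTER_CUBIC)
w,d=optics.get_image("top"); np.savez("top2.npz",im=w,d=d)
b=cv2.resize(w[150:260,280:360,::-1],None,fx=5,fy=5,interpolation=cv2.INTER_CUBIC)
w,d=optics.get_image("wrist"); np.savez("w2.npz",im=w,d=d)
cv2.imwrite("pics/s4.png",a); cv2.imwrite("pics/w2.png",w[:,:,::-1])
E
python3 s.py
```

```text
t: 10.68
tool_pos: [0.4187, -0.0009, 0.1364]
tool_rot: [3.141, 0.053, 0.004]
contact_force: [0.3, 0.5, -0.8]
opening: 0.0848
grip_force: 0.0
1080 min [ 0.395 -0.031  0.004] max [0.45  0.03  0.115]
0.39 32 [0.0044 0.0078 0.0124] -0.03 0.028
0.4 72 [0.0047 0.0095 0.0127] -0.031 0.029
0.41 605 [0.0093 0.0467 0.0838] -0.031 0.03
0.42 173 [0.0067 0.0834 0.1126] -0.031 0.029
0.43 130 [0.0127 0.0857 0.1136] -0.03 0.028
0.44 68 [0.0062 0.0786 0.1132] -0.029 0.027
10.8333 [ 0.417  -0.0006  0.1339] ydir [ 3.380e-02 -9.994e-01 -5.000e-04] z [-2.3e-03  4.0e-04 -1.0e+00] F [ 0.1  0.6 -0.7] open 0.08510936944915735 0.0
```

View pics/s4.png

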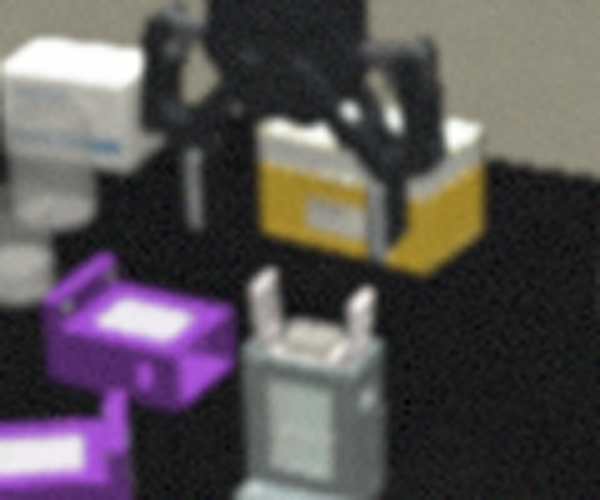

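View pics/w2.png

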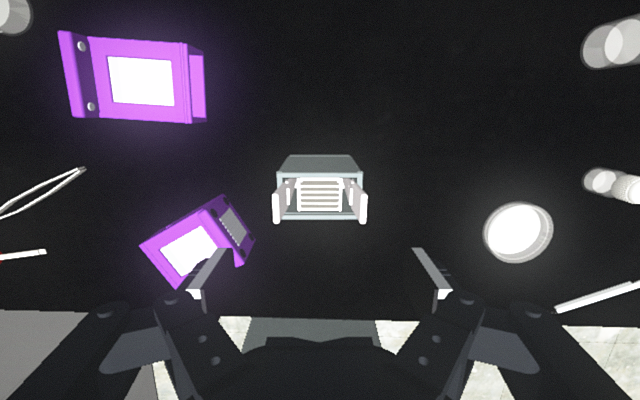

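The case stands upright by itself with the cassette seated. In the wrist view the rim runs from (276,173) to (363,219), and the tab tops span columns 272–368 and rows 192–224.

```bash
python3 - <<'E'
from h import *
import cv2
for n,u,v,z in [("rimBL",277,173,.084),("rimBR",363,173,.084),("rimFL",277,219,.084),("rimFR",363,219,.084),("tabLf",277,223.5,.114),("tabLb",277,192,.114),("tabRf",363,223.5,.114),("tabRb",363,192,.114),("tabLo",272,222,.114),("tabRo",368,222,.114)]: print(n,wpix(u,v,z).round(4))
f=np.load("w2.npz"); d=f["d"];im=f["im"];p=cp("wrist");K=p["mtx"];o=ctrl.get_obs()
T=np.eye(4);T[:3,:3]=R.from_rotvec(o["tool_rot"]).as_matrix();T[:3,3]=o["tool_pos"];E=T@p["tool_from_camera"]
v,u=np.mgrid[0:400,0:640];P=np.stack([(u-K[0,2])/K[0,0]*d,(v-K[1,2])/K[1,1]*d,d],-1)@E[:3,:3].T+E[:3,3]
m=(d>0)&(v>160)&(v<230)&(u>265)&(u<375)&(P[...,2]>.09);Q=P[m]
for s,nm in((Q[Q[:,1]>0],"L"),(Q[Q[:,1]<0],"R")):
    s=s[s[:,2]>.100]; print(nm,len(s),np.percentile(s,[3,50,97],axis=0).round(4).tolist())
c=cv2.resize(im[160:232,262:378,::-1],None,fx=6,fy=6,interpolation=cv2.INTER_CUBIC);cv2.imwrite("pics/w2c.png",c)
E
```

```text
rimBL [0.4481 0.03   0.084 ]
rimBR [ 0.45   -0.0283  0.084 ]
rimFL [0.4146 0.0303 0.084 ]
rimFR [ 0.4166 -0.0309  0.084 ]
tabLf [0.4236 0.0261 0.114 ]
tabLb [0.4435 0.0259 0.114 ]
tabRf [ 0.4254 -0.0259  0.114 ]
tabRb [ 0.4452 -0.0244  0.114 ]
tabLo [0.4245 0.0291 0.114 ]
tabRo [ 0.4264 -0.0289  0.114 ]
L 345 [[0.4246, 0.0243, 0.1011], [0.4343, 0.026, 0.113], [0.4421, 0.029, 0.115]]
R 349 [[0.4262, -0.0267, 0.1008], [0.4356, -0.0237, 0.1129], [0.4437, -0.0221, 0.1148]]
```

View pics/w2c.png

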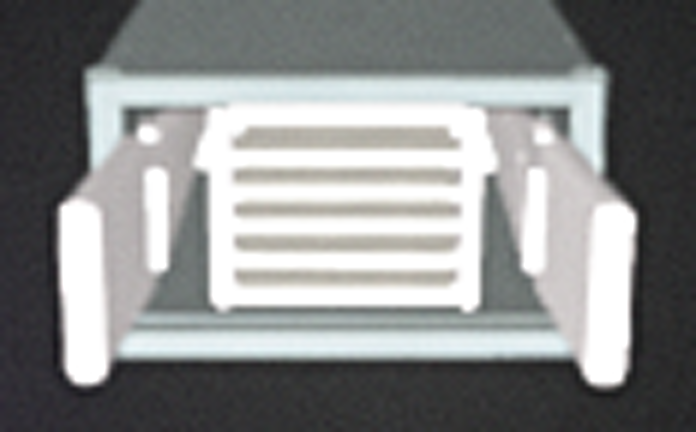

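Both sensors agree: the tabs' centre is at x≈0.434, y≈0.0005. I'll move over it and lower until the fingertips are about 5 mm above the rim.

```bash
python3 -m handwheel '[{"tx":9,"ty":-1,"tz":0,"roll":0},{"tx":8,"ty":0,"tz":0,"roll":0},{"tx":0,"ty":0,"tz":10,"roll":0},{"tx":0,"ty":0,"tz":12,"roll":0},{"tx":0,"ty":0,"tz":12,"roll":0},{"tx":0,"ty":0,"tz":8,"roll":0},{"tx":0,"ty":0,"tz":3,"roll":0},{"tx":0,"ty":0,"tz":0,"roll":0},{"tx":0,"ty":0,"tz":0,"roll":0},{"tx":0,"ty":0,"tz":0,"roll":0}]'; python3 s.py .434 .0005 .089
```

```text
t: 11.67
tool_pos: [0.4353, 0.0007, 0.0907]
tool_rot: [3.141, 0.053, 0.002]
contact_force: [-0.4, 0.1, -0.3]
opening: 0.0851
grip_force: 0.0
11.6667 [0.4353 0.0007 0.0907] ydir [ 3.380e-02 -9.994e-01  2.000e-04] z [ 1.e-03 -2.e-04 -1.e+00] F [-0.4  0.1 -0.3] open 0.08506056457348338 0.0
shift mm [-1.3  0.2  1.7]
```

Good. Now squeeze, first without lifting.

```bash
python3 -m handwheel '[{"tx":-1,"ty":0,"tz":1,"roll":0},{"tx":0,"ty":0,"tz":0,"roll":0},{"tx":0,"ty":0,"tz":0,"roll":0},{"tx":0,"ty":0,"tz":0,"roll":0},{"tx":0,"ty":0,"tz":0,"roll":0},{"tx":0,"ty":0,"tz":0,"roll":0},{"tx":0,"ty":0,"tz":0,"roll":0},{"tx":0,"ty":0,"tz":0,"roll":0},{"tx":0,"ty":0,"tz":0,"roll":0},{"tx":0,"ty":0,"tz":0,"roll":0},{"tx":0,"ty":0,"tz":0,"roll":0},{"tx":0,"ty":0,"tz":0,"roll":0}]' 30 30; python3 tilt.py | head -1
```

```text
t: 12.67
tool_pos: [0.4349, 0.0005, 0.0908]
tool_rot: [3.14, 0.053, 0.003]
contact_force: [-1.1, -0.6, 6.4]
opening: 0.0364
grip_force: 32.0
1147 min [ 0.394 -0.031  0.005] max [0.451 0.032 0.13 ]
```

Squeezed home at 36.4 mm. Lift straight up slowly and watch the force.

```bash
python3 -m handwheel '[{"tx":0,"ty":0,"tz":-2,"roll":0},{"tx":0,"ty":0,"tz":-3,"roll":0},{"tx":0,"ty":0,"tz":-3,"roll":0},{"tx":0,"ty":0,"tz":-4,"roll":0},{"tx":0,"ty":0,"tz":-4,"roll":0},{"tx":0,"ty":0,"tz":-4,"roll":0},{"tx":0,"ty":0,"tz":0,"roll":0},{"tx":0,"ty":0,"tz":0,"roll":0}]'; python3 tilt.py
```

```text
t: 13.38
tool_pos: [0.4342, 0.0007, 0.1096]
tool_rot: [3.141, 0.053, 0.001]
contact_force: [0.1, 0.1, -1.2]
opening: 0.0362
grip_force: 31.8
1179 min [ 0.396 -0.031  0.004] max [0.45  0.032 0.13 ]
0.39 29 [0.0042 0.0069 0.0103] -0.03 0.029
0.4 74 [0.0051 0.0093 0.0121] -0.03 0.027
0.41 601 [0.009  0.0473 0.0841] -0.031 0.03
0.42 301 [0.0173 0.0938 0.1288] -0.031 0.032
0.43 111 [0.0082 0.0842 0.123 ] -0.03 0.03
0.44 63 [0.0056 0.0649 0.1212] -0.03 0.019
```

The case stays on the bench and only about 1.2 N hangs in the grip, which is the cassette's weight. I'll draw it the rest of the way out.

```bash
python3 -m handwheel '[{"tx":0,"ty":0,"tz":-6,"roll":0},{"tx":0,"ty":0,"tz":-8,"roll":0},{"tx":0,"ty":0,"tz":-8,"roll":0},{"tx":0,"ty":0,"tz":-8,"roll":0},{"tx":0,"ty":0,"tz":-8,"roll":0},{"tx":0,"ty":0,"tz":-8,"roll":0},{"tx":0,"ty":0,"tz":-8,"roll":0},{"tx":0,"ty":0,"tz":-8,"roll":0},{"tx":0,"ty":0,"tz":-8,"roll":0},{"tx":0,"ty":0,"tz":-8,"roll":0},{"tx":0,"ty":0,"tz":-8,"roll":0},{"tx":0,"ty":0,"tz":-8,"roll":0}]'; python3 -m handwheel '[{"tx":0,"ty":0,"tz":-8,"roll":0},{"tx":0,"ty":0,"tz":-8,"roll":0},{"tx":0,"ty":0,"tz":-8,"roll":0},{"tx":0,"ty":0,"tz":-4,"roll":0},{"tx":0,"ty":0,"tz":0,"roll":0},{"tx":0,"ty":0,"tz":0,"roll":0},{"tx":0,"ty":0,"tz":0,"roll":0}]'; python3 tilt.py;  python3 - <<'E'
import cv2; im=cv2.imread("last.png"); cv2.imwrite("pics/s5.png",cv2.resize(im[80:240,220:400],None,fx=3.7,fy=3.7,interpolation=cv2.INTER_CUBIC))
E
```

```text
t: 14.43
tool_pos: [0.4339, 0.0007, 0.204]
tool_rot: [-3.141, -0.053, 0.0]
contact_force: [0.5, -0.4, -1.6]
opening: 0.0365
grip_force: 31.8
t: 15.02
tool_pos: [0.4336, 0.0008, 0.2307]
tool_rot: [-3.141, -0.053, 0.001]
contact_force: [0.5, 0.2, -2.3]
opening: 0.0366
grip_force: 31.8
995 min [ 0.395 -0.031  0.004] max [0.451 0.031 0.086]
0.39 36 [0.0047 0.0074 0.0117] -0.03 0.028
0.4 64 [0.0047 0.0092 0.0128] -0.03 0.028
0.41 598 [0.009  0.0461 0.0834] -0.031 0.031
0.42 75 [0.0077 0.0514 0.0845] -0.031 0.03
0.43 67 [0.006  0.0524 0.0854] -0.03 0.03
0.44 151 [0.014  0.0756 0.0847] -0.029 0.031
0.45 4 [0.0361 0.0699 0.0817] -0.026 0.008
```

View pics/s5.png

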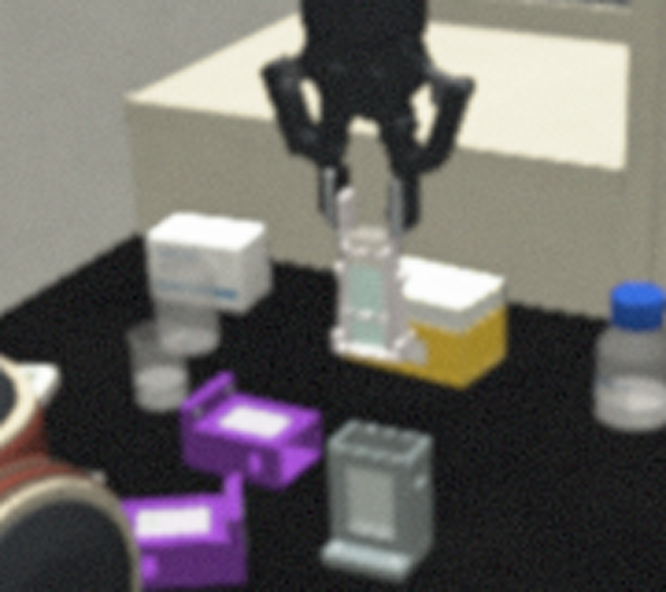

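The cassette hangs upright in the gripper, its underside about 65 mm above the mouth (case at (380,500), standing and empty). The neighbouring bottles and beaker in view haven't moved. Handing in.

```bash
python3 -c "
from station import ctrl
print(ctrl.finish_job())"
```

```text
the job is handed in; nothing more can be done
None
```

I handed the job in at about 15 s of robot time: the case stands upright by itself, and the arm holds the cassette upright by its squeezed catches, its underside about 65 mm above the mouth; the first tipping try stuck at about 23° with the case briefly off the bench, so I laid it back down and regripped it at the mouth.

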